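# Teach a transfer by pointing

## Task

Teach the bench recorder a transfer by pointing, without contact. With the fingertips a few centimetres above its cap, point straight down at the sample vial that stands on the steel tray and stay there for two full seconds; then point in the same way at the middle of the beaker's mouth, from just above it, for two full seconds; then press the round push button all the way down to store the transfer, and let it come up again. Do not point at the other two vials, pass high over them or well beside them, and touch no vial, beaker, jar, bottle or tray.

Things in the scene. Friction and masses are not known exactly. Their poses are not given: they have to be found in the camera images.
- vial_tray: the vial to point at: clear 30 ml sample vial with a white screw cap, 29 mm in diameter, 68 mm tall; it stands upright on the steel tray, loose. Origin at the centre of its underside, z up
- vial_tray_top (a point): centre of the top of the cap of the vial on the tray, 68 mm above its underside (about 71 mm above the bench)
- vial_b: one of the two wrong vials: clear 30 ml sample vial with a white screw cap, 29 mm in diameter, 68 mm tall; stands loose on the bench. Origin at the centre of its underside
- vial_b_top (a point): centre of the top of that vial's cap, 68 mm above the bench
- vial_c: the other wrong vial: clear 30 ml sample vial with a white screw cap, 29 mm in diameter, 68 mm tall; stands loose on the bench. Origin at the centre of its underside
- vial_c_top (a point): centre of the top of that vial's cap, 68 mm above the bench
- tray: small open steel tray, 80 x 104 mm and 14 mm high with 3 mm walls, loose on the bench. Origin at the centre of its underside; its 104 mm side lies along its y axis
- beaker: clear plastic beaker, open at the top, 67 mm in diameter, 71 mm tall, loose on the bench. Origin at the centre of its underside
- beaker_rim (a point): centre of the beaker's mouth, at rim height, 71 mm above the bench
- confirm (a joint): the push button's travel: 0 up, 0.006 m all the way down; it springs back, about 1.5 N to start and 5 N all the way down
- confirm_top (a point): centre of the top face of the push button: a round grey cap 36 mm in diameter in a low round black housing (52 mm in diameter, 12 mm high) fixed to the bench. The top face is 22 mm above the bench when up; it is pressed straight down
- foil_jar: bystander: small jar under crumpled foil, 50 mm in diameter, 48 mm tall, loose. Origin at the centre of its underside
- dropper: bystander: small dropper bottle, 34 mm in diameter, 80 mm tall, loose. Origin at the centre of its underside
Things that resemble listed ones, but are neither listed nor needed, are in the scene too. Of the things shaped like the part that bears confirm, the black one is meant. Leave any blue look-alike of the vial_tray alone.

How it is judged:
By the outcome, as a careful person would: the job done as asked, in the order asked, and still so for the second after the job is handed in, with the robot touching nothing.
It also fails if it takes over 54 s, if anything falls off the work surface, if the arm or the gripper's body presses on something with over 40 N, if the wrist force passes 120 N, or if a joint passes its speed limit or range.

## Robot

A 6-joint arm with a two-finger parallel gripper is mounted at the origin on a cart in front of the work surface, level with it; the furniture and walls round the work are solid. World frame = base frame: x ahead of the robot, y to its left, z up, the work surface at z = 0. Lengths are in mm, angles in rad, forces in N, time in s.
With the tool pointing down it reaches from about 300 to 775 mm from the base axis. Payload 14.6 kg.
Tool frame: the origin (TCP) lies at the very end of the fingers, on their centre line; the grasp point (between the pads) lies 19 mm behind it; z points along the fingers, y is the line along which they close (so a half turn about z gives the same grasp; the last joint's range is limited). The gripper opens to 94 mm and grips with 3 to 60 N. Pads are 16 mm wide; open, the fingers measure 119 mm over their backs; the gripper's body (75 mm by 177 mm) begins 78 mm behind the grasp point.
Start: joints at [1.258, 0.3, 1.521, -0, 1.321, -0.067], TCP at [133.831, 533.459, 205.446] pointing down, gripper open.
Joint ranges: [-3.03, 3.03], [-0.79, 2.21], [0.23, 2.52], [-1.04, 4.18], [0, 3.07], [-2.55, 2.55]. Speed limits (rad/s): [2.22, 2.22, 2.57, 3.14, 3.14, 3.14].

## Interface

Orientations are given as [roll, pitch, yaw] about the fixed x, y, z axes, in that order (R = Rz(yaw) Ry(pitch) Rx(roll)).
In Python, from cell import manip, optics gives the robot as it stands.
- The arm moves only by the shell command python3 -m crank 'ROWS' [FORCE]. ROWS is JSON, a list of rows, each a list of 7 numbers: the opening in per cent of the stroke, from 0 (shut) to 100 (fully open), then the shift along the tool's x, y, z in mm, then the turn, a rotation vector about the tool's x, y, z in rad. A call has 1 to 10 rows; each row is the pose to reach, as a shift and turn from the pose commanded when the call began, along the tool's axes at that moment; what a row does not reach only later rows make up. A row lasts 1/10 s, in which the tool goes at most 50 mm and 8.59 degrees, less where a joint would pass 70% of its speed; a pose out of reach is approached as far as the arm can. A call with a gripper value outside its range is refused whole. The fingers move at their own pace and stop on an object; FORCE is the grip in N (left out, the last holds). Time passes only in rows, so rows that repeat a pose let the fingers close. It gives the time, the measured TCP pose, the force, the opening and the grip force at its end, in the units of the state.
- manip.read_state(): the state, without advancing time (a new reading comes with each control period).
- optics.camera(name): name is "side" or "top"; returns (picture, depth): 420x560x3 uint8, red, green, blue; 420x560 float32, mm along the optical axis (not along the pixel's ray), 0 where there is no reading.
- optics.calibration(name): a dict with "camera_matrix" (3x3 intrinsics, pixels), "k1" (the pictures are not rectified: a ray, as slopes to the right and down, at radius r is drawn at 1 + k1 r^2 times it, then the intrinsics apply), "R" (3x3) and "t" (3): a world point X has camera coordinates R X + t. Camera axes: x right, y down, z forward; pixel columns grow to the right and rows downward; lengths in mm; the calibration is good to about 2 mm. A picture is of the moment at which its call begins. calibration takes no time and is no camera call.
- manip.sign_off(): hands the job in; it is judged then, once.
The state is a dict: "clock": time; "joints": joint angles; "qd": joint speeds; "effort": joint torques, N m; "eef_pos": TCP position; "eef_rot": TCP orientation; "wrist_force": force on the tool from outside, world axes, zero at the start; "moment": the same for the moment, N m; "finger_gap": finger opening in mm; "finger_force": force on a finger pad.
Only numpy, scipy, OpenCV 4.12 (cv2) and the standard library are available. Lean on these libraries where they do the work, as an engineer would, in place of code of your own. Each camera call takes 0.05 s, during which the arm holds its last target. There are 200 camera calls.

## Working session

There is one attempt and no reset: what is moved stays moved. The work goes in short steps, Python scripts to look and compute and a shell command to move; the robot and the scene stay as the last step left them, time stands still between calls to the robot, and variables do not carry over. Pictures are saved under pics/ and viewed, at most 10 in all, crops included, and the job is handed in when it is done.

```bash
mkdir -p pics
cat > h.py <<'E'
import numpy as np, cv2
from cell import manip, optics
def ray(name,u,v):
    c=optics.calibration(name);K=np.array(c["camera_matrix"]);R=np.array(c["R"]);t=np.array(c["t"]).ravel()
    p=cv2.undistortPoints(np.array([[[u,v]]],float),K,np.array([c["k1"],0,0,0]))[0,0]
    return -R.T@t, R.T@np.array([p[0],p[1],1.])
def onz(name,u,v,z):
    o,d=ray(name,u,v); return o+d*(z-o[2])/d[2]
def pix(name,X):
    c=optics.calibration(name);K=np.array(c["camera_matrix"]);q=np.array(c["R"])@X+np.array(c["t"]).ravel()
    s=q[:2]/q[2]; s=s*(1+c["k1"]*(s@s)); return K[:2,:2]@s+K[:2,2]
E
python3 - <<'E'
from h import *
for n in("top","side"):
    p,d=optics.camera(n); np.savez(f"pics/{n}0.npz",p=p,d=d)
    cv2.imwrite(f"pics/{n}0.png",cv2.resize(p[:,:,::-1],(784,588)))
    o,dd=ray(n,280,210);print(n,o,dd,optics.calibration(n)["k1"])
s=manip.read_state();print(s)
E
```

```text
top [ 407.88283869 -104.01245047 1171.19044017] [ 0.13881707  0.00629141 -0.99030881] -0.07311527386311427
side [ 382.9026457  -879.71684624  785.54046637] [ 0.17703153  0.73406299 -0.65577208] -0.016366985246384764
{'clock': 0.1, 'joints': array([ 1.25840839e+00,  3.00420471e-01,  1.52152025e+00,  1.09321910e-05,
        1.32070798e+00, -6.65975396e-02]), 'qd': array([-2.49934979e-04,  8.79399030e-05, -5.00722193e-04,  1.86555942e-03,
       -2.50758495e-03,  5.61231222e-04]), 'effort': array([ 3.99405719e-03, -5.32653165e+01, -3.53275430e+01,  7.10874796e-02,
        2.35458522e-02, -4.61265108e-05]), 'eef_pos': array([133.75288632, 533.24255295, 204.93983738]), 'eef_rot': array([-3.14053966e+00, -8.08435593e-05,  2.89579950e+00]), 'wrist_force': array([-0.05850066,  0.39618643, -0.68639223]), 'moment': array([-0.04557045,  0.0204773 ,  0.04860484]), 'finger_force': 0.0, 'finger_gap': 94.10385686020103}
```

View pics/top0.png

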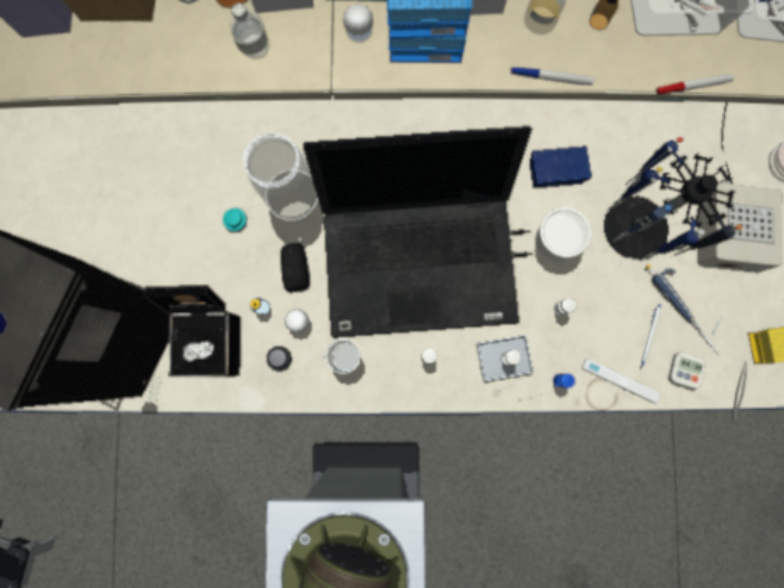

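View pics/side0.png

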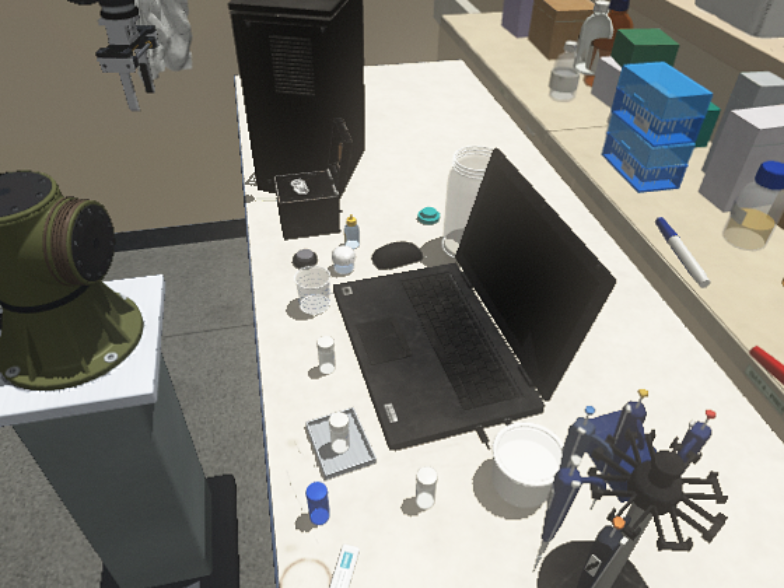

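The top view (784 px scale) shows white-capped vials at (512,356) on the steel tray, (429,356) on the bench and (567,306) on the bench, plus a blue look-alike at (564,381). The beaker is at (345,358), with other round open vessels at (563,232) and (275,160). The black button is at (279,357), with a teal look-alike at (235,220), and the foil jar is at (296,320). My choices are the vial at (512,356), the beaker at (345,358) and the button at (279,357), to be checked in a crop.

Run:
```python
from h import *
z=np.load("pics/top0.npz");p,d=z["p"],z["d"]
x0,y0=105,195;c=p[y0:285,x0:425]
cv2.imwrite("pics/crop.png",cv2.resize(c[:,:,::-1],None,fx=2.5,fy=2.5,interpolation=cv2.INTER_CUBIC))
s=np.load("pics/side0.npz");
cv2.imwrite("pics/crops.png",cv2.resize(s["p"][150:350,160:360,::-1],(600,600),interpolation=cv2.INTER_CUBIC))
print(pix("top",np.array([134,533,205.])),pix("side",np.array([134,533,205.])))
# height map from depth
C=optics.calibration("top");K=np.array(C["camera_matrix"]);R=np.array(C["R"]);t=np.array(C["t"]).ravel()
vv,uu=np.mgrid[:420,:560];q=cv2.undistortPoints(np.stack([uu,vv],-1).reshape(-1,1,2).astype(float),K,np.array([C["k1"],0,0,0])).reshape(420,560,2)
P=np.concatenate([q,np.ones((420,560,1))],-1)*d[...,None];W=(P-t)@R
for n,u,v in [("tray",512,356),("b",429,356),("c",567,306),("blue",564,381),("btn",279,357),("foil",296,320),("drop",261,306)]:
    u=int(u/1.4);v=int(v/1.4);w=W[v-12:v+13,u-12:u+13].reshape(-1,3);w=w[w[:,2]>(12 if n=="btn" else 30)]
    h=w[:,2].max(); k=w[w[:,2]>h-8]; print(n,len(k),k.mean(0).round(1),h.round(1),(k.max(0)-k.min(0)).round(1))
# general obstacles heights on a coarse grid
for (a,b) in [("x 180-420",0)]:
  for yy in range(460,-420,-40):
    print(yy,[int(W[(W[...,0]>xx)&(W[...,0]<=xx+40)&(W[...,1]>yy-20)&(W[...,1]<=yy+20)&(d>0)][:,2].max(initial=-9)) for xx in range(200,640,40)])
```

```text
[ 18.61805255 379.05309491] [101.73259003  72.73194844]
tray 2 [ 407.9 -104.  1171.2] 1171.2 [0. 0. 0.]
b 4 [ 407.9 -104.  1171.2] 1171.2 [0. 0. 0.]
c 4 [ 407.9 -104.  1171.2] 1171.2 [0. 0. 0.]
blue 1 [ 407.9 -104.  1171.2] 1171.2 [0. 0. 0.]
btn 3 [ 407.9 -104.  1171.2] 1171.2 [0. 0. 0.]
foil 2 [ 407.9 -104.  1171.2] 1171.2 [0. 0. 0.]
drop 3 [ 407.9 -104.  1171.2] 1171.2 [0. 0. 0.]
460 [-9, -9, -9, 5, -9, -9, -9, 435, 438, 436, 393]
420 [-9, -9, -9, 436, 437, 438, 450, 445, 437, 438, 7]
380 [-9, -9, -9, 5, 434, 438, 439, 438, 438, 437, 7]
340 [-9, -9, -9, 5, 4, 104, 376, 437, 437, 6, 6]
300 [-9, -9, -9, 6, 7, 105, 110, 105, 229, 5, 5]
260 [-9, -9, -9, 5, 4, 104, 107, 104, 228, 215, 7]
220 [-9, -9, -9, 5, 6, 104, 107, 108, 227, 6, 6]
180 [-9, -9, -9, 5, 5, 13, 13, 6, 79, 47, 5]
140 [-9, -9, -9, 6, 5, 26, 27, 44, 44, 27, 37]
100 [-9, -9, -9, 6, 7, 15, 17, 51, 51, 36, 40]
60 [-9, -9, -9, 6, 7, 7, 9, 43, 43, 15, 22]
20 [-9, -9, -9, 5, 5, 72, 74, 28, 26, 27, 25]
-20 [-9, -9, -9, 5, 5, 73, 73, 27, 28, 27, 27]
-60 [-9, -9, -9, 6, 8, 9, 5, 27, 26, 27, 26]
-100 [-9, -9, -9, 5, 5, 7, 5, 28, 29, 29, 26]
-140 [-9, -9, -9, 6, 6, 68, 69, 29, 29, 32, 27]
-180 [-9, -9, -9, 5, 7, 71, 71, 27, 29, 30, 27]
-220 [-9, -9, -9, 5, 6, 6, 6, 26, 26, 27, 29]
-260 [-9, -9, -9, 5, 5, 16, 16, 25, 27, 26, 26]
-300 [-9, -9, -9, 6, 18, 70, 67, 27, 31, 27, 27]
-340 [-9, -9, -9, 5, 15, 75, 73, 25, 28, 27, 27]
-380 [-9, -9, -9, 6, 5, 17, 16, 17, 5, 7, 5]
```

View pics/crop.png

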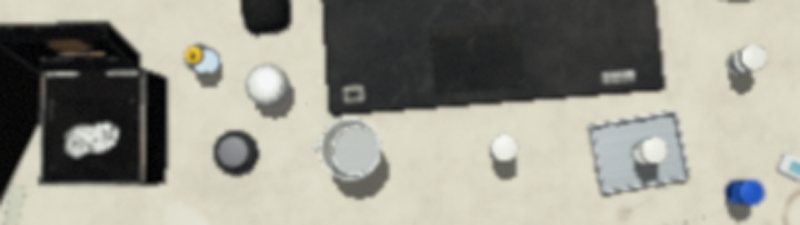

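View pics/crops.png

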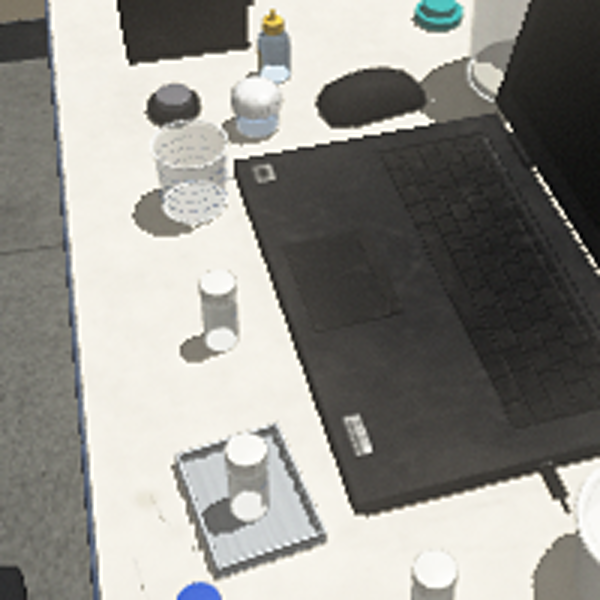

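The crops confirm the choices. In crop.png the capped vial stands on the tray at (655,149), the beaker mouth is at (351,148), and the black button with its grey cap is at (236,151). Next I measure them in both views.

Run:
```python
from h import *
I={n:np.load(f"pics/{n}0.npz")["p"] for n in("top","side")}
def cen(n,u,v,lo,w):   # bright cap centroid
    m=np.zeros((420,560),np.uint8);g=I[n].min(2);u,v=int(u),int(v)
    m[v-w:v+w+1,u-w:u+w+1]=(g[v-w:v+w+1,u-w:u+w+1]>lo)
    k,l,s,c=cv2.connectedComponentsWithStats(m);i=l[v,u];return c[i],s[i]
for n,u,v in(("top",367,254.6),("top",307,253.8),("top",407,217.8)):
    c,s=cen(n,u,v,215,9);print(n,c,s)
for name,t,s,h in(("tray",(367,254.6),(242.3,299),71),("beaker",(245.4,254.2),(223.3,200),71),("btn",(199.4,255.4),(219,182),22),("b",(307,253.8),(232.3,243.7),68),("c",(407,217.8),(304.7,340),68)):
    a=onz("top",*t,h);b=onz("side",*s,h)
    o1,d1=ray("top",*t);o2,d2=ray("side",*s);k=np.linalg.lstsq(np.c_[d1,-d2],o2-o1,rcond=None)[0]
    print(name,a.round(1),b.round(1),"tri",((o1+k[0]*d1+o2+k[1]*d2)/2).round(1))
from scipy.spatial.transform import Rotation as Ro
S=manip.read_state();print(Ro.from_euler("xyz",S["eef_rot"]).as_matrix().round(3))
```

```text
top [366.38596491 254.22807018] [363 250   8   9  57]
top [306.140625 253.046875] [302 249   9   9  64]
top [405.78431373 216.96078431] [402 213   9   9  51]
tray [ 438.2 -334.6   71. ] [ 439.2 -333.7   71. ] tri [ 438.6 -334.4   71.9]
beaker [440.6  -2.3  71. ] [441.5 -11.5  71. ] tri [441.5  -1.5  62.8]
btn [438.7 134.   22. ] [443.7 131.7  22. ] tri [441.3 134.3  20.1]
b [ 441.3 -170.6   68. ] [ 442.  -169.9   68. ] tri [ 441.6 -170.5   68.7]
c [ 539.4 -450.6   68. ] [ 539.1 -451.1   68. ] tri [ 539.4 -450.8   67.5]
[[-0.97   0.243 -0.   ]
 [ 0.243  0.97  -0.001]
 [ 0.    -0.001 -1.   ]]
```

The two views agree to within a few mm, and the heights match. I'll retract past the tall box first, then sweep round with the fingers shut.

```bash
python3 -m crank '[[0,-1,-48,-15,0,0,0],[0,-2,-96,-30,0,0,0],[0,-3,-145,-35,0,0,0],[0,-3,-193,-35,0,0,0],[0,-3,-193,-35,0,0,0],[0,-45,-207,-35,0,0,0.14],[0,-87,-221,-35,0,0,0.28],[0,-130,-235,-35,0,0,0.42],[0,-172,-249,-35,0,0,0.56],[0,-172,-249,-35,0,0,0.66]]'; python3 -c "
from h import *
from scipy.spatial.transform import Rotation as Ro
S=manip.read_state();print(S['joints'].round(3));R=Ro.from_euler('xyz',S['eef_rot']).as_matrix()
for w in ((350,0,240),(360,-240,240)): print(R.T@(np.array(w)-S['eef_pos']))"
```

```text
clock: 1.1
eef_pos: [243.5, 247.8, 240.3]
eef_rot: [-3.141, 0.001, 2.224]
wrist_force: [-0.9, 0.8, 1.3]
finger_gap: 17.6
finger_force: 0.0
[ 6.890e-01 -2.040e-01  1.967e+00 -1.000e-03  1.379e+00  3.600e-02]
[-261.53312566  -66.04014346    0.47257899]
[-458.22053987 -203.93151636    0.64685107]
```

```bash
python3 -m crank '[[0,-43,-11,0,0,0,0.13],[0,-87,-22,0,0,0,0.26],[0,-130,-33,0,0,0,0.39],[0,-174,-44,0,0,0,0.52],[0,-218,-55,0,0,0,0.65],[0,-261,-66,0,0,0,0.653],[0,-300,-93,0,0,0,0.653],[0,-340,-121,0,0,0,0.653],[0,-380,-149,0,0,0,0.653],[0,-420,-177,0,0,0,0.653]]'; python3 -c "
from h import *
from scipy.spatial.transform import Rotation as Ro
S=manip.read_state();print(S['joints'].round(3),S['finger_gap']);R=Ro.from_euler('xyz',S['eef_rot']).as_matrix()
for w in ((438.5,-334.5,220),(438.5,-334.5,100)): print(R.T@(np.array(w)-S['eef_pos']))"
```

```text
clock: 2.1
eef_pos: [359.9, -192.0, 240.3]
eef_rot: [3.142, -0.0, 1.582]
wrist_force: [0.9, 0.9, -0.7]
finger_gap: 0.6
finger_force: 0.0
[-0.58  -0.054  1.836  0.     1.359 -0.592] 0.5545214863446976
[-143.3776253    76.94523958   20.31059193]
[-143.38480057   76.93895019  140.31059155]
```

```bash
python3 -m crank '[[0,-40,22,0,0,0,0],[0,-80,43,0,0,0,0],[0,-120,64,0,0,0,0],[0,-143,77,10,0,0,0],[0,-143,77,45,0,0,0],[0,-143,77,80,0,0,0],[0,-143,77,110,0,0,0],[0,-143,77,130,0,0,0],[0,-143,77,138,0,0,0],[0,-143,77,138,0,0,0]]'
python3 - <<'E'
from h import *
for n in("side","top"):
    p,d=optics.camera(n); np.savez(f"pics/{n}1.npz",p=p)
    if n=="side": cv2.imwrite("pics/side1.png",cv2.resize(p[190:340,140:340,::-1],(800,600),interpolation=cv2.INTER_CUBIC))
E
```

```text
clock: 3.1
eef_pos: [438.6, -331.6, 101.5]
eef_rot: [-3.14, -0.001, 1.583]
wrist_force: [0.3, -0.1, 1.2]
finger_gap: 0.4
finger_force: 0.0
```

View pics/side1.png

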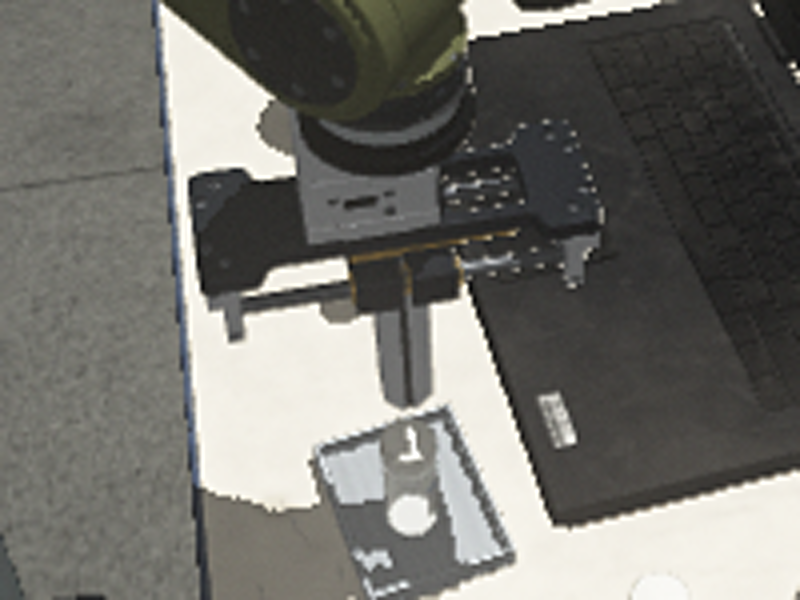

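The fingertips at (407,405) sit just above the cap on the tray at (408,440), clear of it. I'll nudge 3 mm onto the cap centre and hold.

```bash
H='see rows'; python3 -m crank '[[0,-3,0,0,0,0,0],[0,-3,0,0,0,0,0],[0,-3,0,0,0,0,0],[0,-3,0,0,0,0,0],[0,-3,0,0,0,0,0],[0,-3,0,0,0,0,0],[0,-3,0,0,0,0,0],[0,-3,0,0,0,0,0],[0,-3,0,0,0,0,0],[0,-3,0,0,0,0,0]]'; python3 -m crank '[[0,0,0,0,0,0,0],[0,0,0,0,0,0,0],[0,0,0,0,0,0,0],[0,0,0,0,0,0,0],[0,0,0,0,0,0,0],[0,0,0,0,0,0,0],[0,0,0,0,0,0,0],[0,0,0,0,0,0,0],[0,0,0,0,0,0,0],[0,0,0,0,0,0,0]]';python3 -m crank '[[0,0,0,0,0,0,0],[0,0,0,0,0,0,0],[0,0,0,0,0,0,0],[0,0,0,0,0,0,0],[0,0,0,0,0,0,0],[0,0,0,0,0,0,0],[0,0,0,0,0,0,0],[0,0,0,0,0,0,0],[0,0,0,0,0,0,0],[0,0,0,0,0,0,0]]'
python3 -c "
from h import *
from scipy.spatial.transform import Rotation as Ro
S=manip.read_state();R=Ro.from_euler('xyz',S['eef_rot']).as_matrix()
for w in ((438.5,-334.5,240),(350,-300,240),(350,-50,240),(440.5,-2.3,240),(440.5,-2.3,96)): print(R.T@(np.array(w)-S['eef_pos']))"
```

```text
clock: 4.2
eef_pos: [438.7, -334.7, 102.4]
eef_rot: [-3.142, -0.0, 1.583]
wrist_force: [-0.5, 0.6, 1.3]
finger_gap: 0.5
finger_force: 0.0
clock: 5.2
eef_pos: [438.7, -334.7, 102.4]
eef_rot: [3.142, -0.0, 1.583]
wrist_force: [-0.6, 0.1, 0.3]
finger_gap: 0.6
finger_force: 0.0
clock: 6.2
eef_pos: [438.7, -334.7, 102.4]
eef_rot: [-3.142, 0.0, 1.583]
wrist_force: [-0.2, 0.5, -0.6]
finger_gap: 0.5
finger_force: 0.0
[   0.20299419   -0.20233185 -137.56516364]
[  35.76412299  -88.28130837 -137.56141102]
[ 285.74606736  -85.27673083 -137.56328081]
[ 332.35496524    5.79000634 -137.56773885]
[332.35596374   5.79654461   6.432261  ]
```

```bash
python3 -m crank '[[0,0,0,-46,0,0,0],[0,0,0,-92,0,0,0],[0,0,0,-138,0,0,0],[0,18,-44,-138,0,0,0],[0,36,-88,-138,0,0,0],[0,85,-88,-138,0,0,0],[0,134,-87,-138,0,0,0],[0,183,-86,-138,0,0,0],[0,232,-86,-138,0,0,0],[0,286,-85,-138,0,0,0]]'; python3 -c "
from h import *
from scipy.spatial.transform import Rotation as Ro
S=manip.read_state();R=Ro.from_euler('xyz',S['eef_rot']).as_matrix()
for w in ((440.5,-2.3,240),(440.5,-2.3,98)): print(R.T@(np.array(w)-S['eef_pos']))"
```

```text
clock: 7.2
eef_pos: [349.7, -52.1, 240.7]
eef_rot: [3.141, 0.0, 1.582]
wrist_force: [0.7, -0.0, -0.1]
finger_gap: 0.4
finger_force: 0.0
[48.79742507 91.36715008  0.77159623]
[ 48.83495465  91.23104054 142.77152604]
```

```bash
python3 -m crank '[[0,20,40,0,0,0,0],[0,40,75,0,0,0,0],[0,48,91,0,0,0,0],[0,48,91,40,0,0,0],[0,48,91,80,0,0,0],[0,48,91,110,0,0,0],[0,48,91,130,0,0,0],[0,48,91,142,0,0,0],[0,48,91,142,0,0,0],[0,48,91,142,0,0,0]]'
python3 - <<'E'
from h import *
p,d=optics.camera("side")
cv2.imwrite("pics/side2.png",cv2.resize(p[130:280,130:330,::-1],(800,600),interpolation=cv2.INTER_CUBIC))
print((pix("side",manip.read_state()["eef_pos"])-[130,130])*4,[((pix("side",np.array([440.5+a,-2.3+b,71.]))-[130,130])*4).round() for a,b in((0,0),(33.5,0),(-33.5,0),(0,33.5),(0,-33.5))])
E
```

```text
clock: 8.2
eef_pos: [441.1, -4.7, 99.3]
eef_rot: [3.141, 0.0, 1.583]
wrist_force: [0.8, 1.1, 0.1]
finger_gap: 0.5
finger_force: 0.0
[368.25650371 238.81771015] [array([370., 271.]), array([421., 265.]), array([318., 278.]), array([363., 240.]), array([376., 304.])]
```

View pics/side2.png

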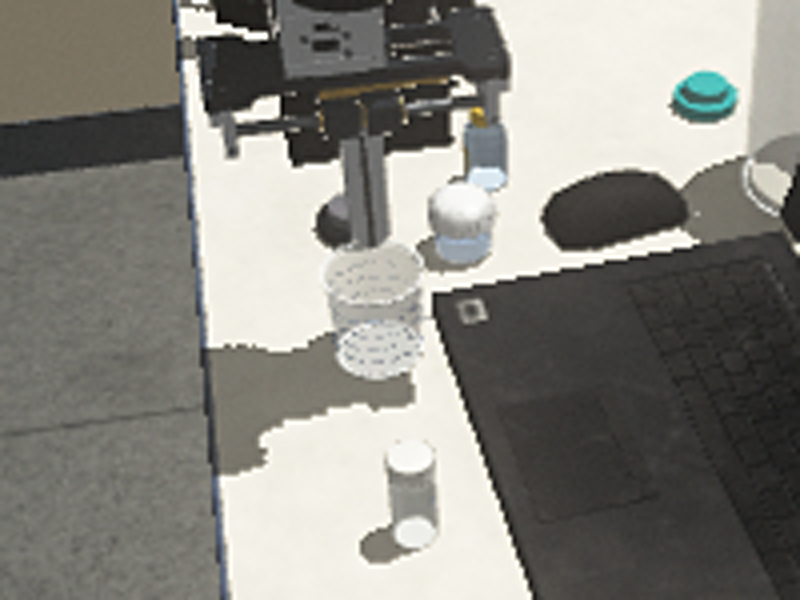

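The rim ellipse is centred at about (374,272), against a predicted (370,271), so the beaker is confirmed. The fingertip at (368,240) is above it. I'll nudge and hold.

```bash
python3 -m crank '[[0,2,1,6,0,0,0],[0,2,1,6,0,0,0],[0,2,1,6,0,0,0],[0,2,1,6,0,0,0],[0,2,1,6,0,0,0],[0,2,1,6,0,0,0],[0,2,1,6,0,0,0],[0,2,1,6,0,0,0],[0,2,1,6,0,0,0],[0,2,1,6,0,0,0]]'; python3 -m crank '[[0,0,0,0,0,0,0],[0,0,0,0,0,0,0],[0,0,0,0,0,0,0],[0,0,0,0,0,0,0],[0,0,0,0,0,0,0],[0,0,0,0,0,0,0],[0,0,0,0,0,0,0],[0,0,0,0,0,0,0],[0,0,0,0,0,0,0],[0,0,0,0,0,0,0]]';python3 -m crank '[[0,0,0,0,0,0,0],[0,0,0,0,0,0,0],[0,0,0,0,0,0,0],[0,0,0,0,0,0,0],[0,0,0,0,0,0,0],[0,0,0,0,0,0,0],[0,0,0,0,0,0,0],[0,0,0,0,0,0,0],[0,0,0,0,0,0,0],[0,0,0,0,0,0,0]]'
python3 -c "
from h import *
from scipy.spatial.transform import Rotation as Ro
S=manip.read_state();R=Ro.from_euler('xyz',S['eef_rot']).as_matrix()
for w in ((440.5,134,160),(440.5,134,30)): print(R.T@(np.array(w)-S['eef_pos']))"
```

```text
clock: 9.25
eef_pos: [441.6, -2.7, 92.5]
eef_rot: [-3.142, 0.0, 1.583]
wrist_force: [-0.0, -0.6, 0.2]
finger_gap: 0.6
finger_force: 0.0
clock: 10.25
eef_pos: [441.6, -2.6, 92.5]
eef_rot: [-3.142, -0.0, 1.583]
wrist_force: [0.0, 1.0, 0.2]
finger_gap: 0.6
finger_force: 0.0
clock: 11.25
eef_pos: [441.6, -2.6, 92.5]
eef_rot: [3.142, 0.0, 1.583]
wrist_force: [0.3, -0.2, 0.2]
finger_gap: 0.6
finger_force: 0.0
[136.63910157   0.50270833 -67.54907573]
[136.64081802   0.50068785  62.45092424]
```

```bash
python3 -m crank '[[0,0,0,-40,0,0,0],[0,0,0,-68,0,0,0],[0,46,0,-68,0,0,0],[0,92,0,-68,0,0,0],[0,136,0,-68,0,0,0],[0,136,0,-25,0,0,0],[0,136,0,10,0,0,0],[0,136,0,30,0,0,0],[0,136,0,42,0,0,0],[0,136,0,42,0,0,0]]'
python3 - <<'E'
from h import *
p,d=optics.camera("side")
cv2.imwrite("pics/side3.png",cv2.resize(p[110:260,130:330,::-1],(800,600),interpolation=cv2.INTER_CUBIC))
q=lambda X:((pix("side",np.array(X))-[130,110])*4).round()
print(q(manip.read_state()["eef_pos"]),q([440.5,134,22.]),q([458.5,134,22.]),q([422.5,134,22]))
E
```

```text
clock: 12.25
eef_pos: [439.5, 133.2, 49.5]
eef_rot: [-3.14, 0.0, 1.583]
wrist_force: [-0.2, -0.3, 0.6]
finger_gap: 0.5
finger_force: 0.0
[348. 255.] [351. 287.] [376. 284.] [326. 290.]
```

View pics/side3.png

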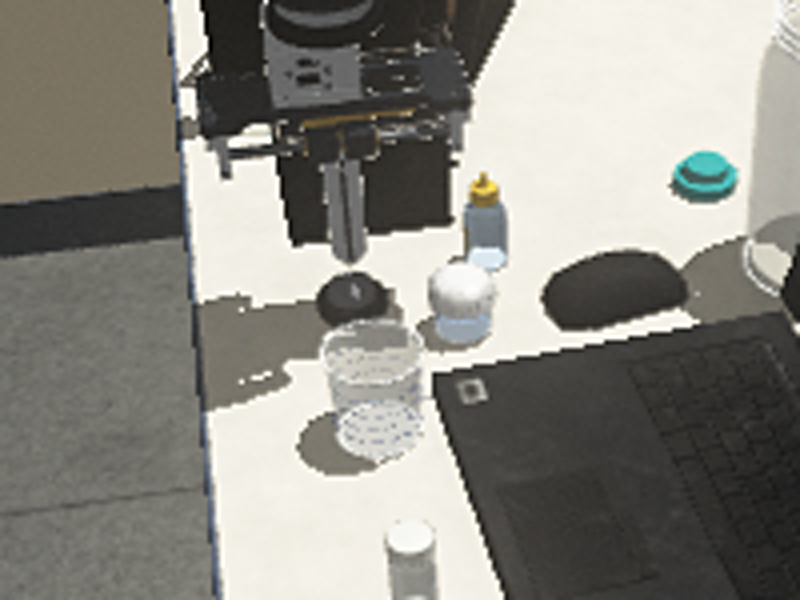

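The tip at (348,255) is centred above the black button's cap at (352,288), clear of the dropper and jar. Now I press.

```bash
python3 -m crank '[[0,1,1,10,0,0,0],[0,1,1,20,0,0,0],[0,1,1,25,0,0,0],[0,1,1,28,0,0,0],[0,1,1,30,0,0,0],[0,1,1,32,0,0,0],[0,1,1,33,0,0,0],[0,1,1,34,0,0,0],[0,1,1,34,0,0,0],[0,1,1,34,0,0,0]]'
```

```text
clock: 13.3
eef_pos: [441.0, 134.3, 16.6]
eef_rot: [-3.142, 0.0, 1.583]
wrist_force: [-4.4, -1.8, 3.5]
finger_gap: 0.3
finger_force: 2.3
```

```bash
python3 -m crank '[[0,0,0,1,0,0,0],[0,0,0,1.5,0,0,0],[0,0,0,2,0,0,0],[0,0,0,2,0,0,0],[0,0,0,2,0,0,0]]'
```

```text
clock: 13.8
eef_pos: [441.2, 134.4, 15.8]
eef_rot: [3.141, -0.0, 1.583]
wrist_force: [-10.9, -3.7, 27.7]
finger_gap: 0.4
finger_force: 13.9
```

The force jumped to 28 N at z = 15.8, so the button has bottomed out. I'll release it and rise.

```bash
python3 -m crank '[[0,0,0,-4,0,0,0],[0,0,0,-12,0,0,0],[0,0,0,-30,0,0,0],[0,0,0,-70,0,0,0],[0,0,0,-115,0,0,0],[0,0,0,-150,0,0,0],[0,0,0,-150,0,0,0],[0,0,0,-150,0,0,0],[0,0,0,-150,0,0,0],[0,0,0,-150,0,0,0]]'
python3 - <<'E'
from h import *
p,d=optics.camera("side")
cv2.imwrite("pics/side4.png",cv2.resize(p[130:350,130:340,::-1],(572,600),interpolation=cv2.INTER_CUBIC))
E
```

```text
clock: 14.8
eef_pos: [440.5, 134.2, 163.2]
eef_rot: [-3.139, 0.0, 1.583]
wrist_force: [-1.3, -0.7, 0.4]
finger_gap: 0.5
finger_force: 0.0
```

View pics/side4.png

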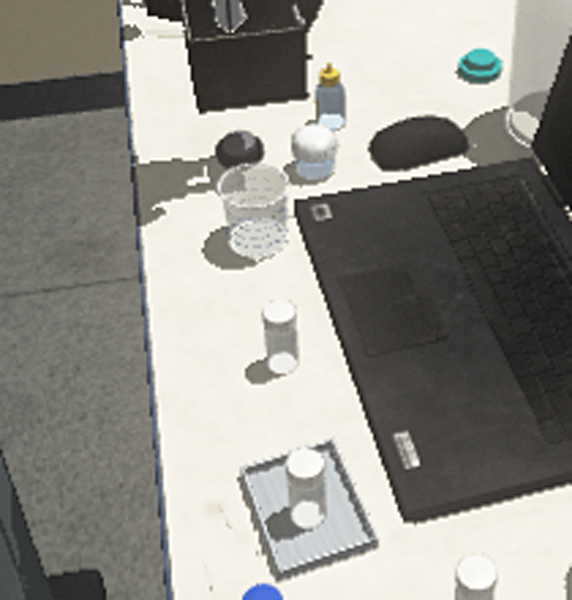

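The button is up at (240,150). The beaker (255,200), the tray vial (305,485) and the rest look undisturbed, and the robot is touching nothing.

```bash
python3 -c "
from cell import manip
print(manip.sign_off())"
```

```text
the job is handed in; nothing more can be done
None
```

I pointed at the vial on the tray and then at the middle of the beaker's mouth for about 3 s each, pressed the black button to its stop and let it come up, and handed the job in at about 15 s with nothing else touched.

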